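Press a dowel home with bench locking pliers and release them

TASK

Stand the small metal block upright in the nest between the open jaws of the bench-mounted locking pliers, its dowel pointing to the moving jaw. Squeeze the handles over centre so that they stay locked by themselves with the dowel pressed home, and let go. Then push the small release lever, gently, so that the pliers spring open, and leave the block sitting in the nest; do not crush the pliers (under 40 N on the moving handle) and leave the other things where they are.

Things in the scene. Friction and masses are not known exactly. Their poses are not given: they have to be found in the camera images.
- pliers: Steel locking pliers lying flat on a short post, 230 mm long, handles 42 to 58, jaws 40 to 60 mm over the bench; this is the fixed jaw and handle. Origin on the pivot axis, 50 mm over the bench. x points to the jaws, y from the fixed to the moving side, z up; other offsets are in this frame. Fixed handle: x -125 to 20, y -21 to -13.5 mm. Fixed jaw face: y -13, x 58 to 86. Pivot boss: radius 14.
- swivel (a joint): The whole tool turns about the vertical post at its origin, rad, 0.20 either way about mid, with light friction (0.08 N m) and no spring: it follows the hand when squeezed and is pushed aside by a sideways push until its stop. The post stands on a fixed plate 8 mm high, 130 mm along x, 90 mm along y.
- nest (a point): Nest floor, where the block's underside centre lies when it stands against the fixed jaw: x 72, y 0, z -16 mm in the pliers' frame. Axes as the pliers. Two lips 5 mm high leave 28 mm in x for the 24 mm block. In y, 36 mm at the dowel between the jaws when open, for 32 mm of block and dowel: set it about 2 mm off the fixed jaw. Over the lips the block's x sides are free for fingers.
- fixed_grip (a point): On the outer face of the fixed handle, at x = -108, y = -21 mm, mid height: where to squeeze. Axes as the pliers.
- moving_grip (a point): On the outer face of the moving handle, opposite fixed_grip. The two are 68 mm apart when open and about 41 mm apart when locked. A rising squeeze of about 12 to 22 N is needed, falling off half way as it snaps over centre; about 27 N holds it firmly against its stop.
- handle: Moving handle, steel bar 117 mm long, 7.5 mm wide, 16 mm high, hinged to the moving jaw. Origin on that hinge. A spring holds handle and jaw open.
- handle_turn (a joint): Angle of the moving handle on the moving jaw, rad: 0 open, grows as it is squeezed, about 0.33 on centre, 0.37 locked (it then stays without being held).
- lever: Release lever: thin dark steel lever on the inner side of the moving handle, ending in a paddle 38 mm long (along the tool), 5 mm wide, 16 mm high that sticks out past the handles' tail end. Origin on its hinge, at x = -97, y = 10 mm in the pliers' frame when locked; axes as the pliers at rest and locked.
- lever_turn (a joint): Angle of the release lever in the moving handle, rad: 0 at rest (sprung back), grows as its paddle is pushed in +y of the pliers (away from the fixed handle), stop at 0.40. About 0.13 rad is free play; then it lifts the toggle back over centre at about 0.2 to 0.3 rad with about 2 to 4 N on the paddle (the swivel may first run to its stop), and the pliers spring open by themselves.
- lever_tip (a point): On the paddle's face that looks to the fixed handle (push here, in +y): 55 mm behind the lever's hinge, at x = -152, y = 3.5, z = 0 mm in the pliers' frame when locked. Nothing stands beside the paddle on that side beyond x = -141.
- block: Metal block 24 (x) by 26 (y) by 32 mm high, 130 g, standing on the bench. Origin: centre of its underside. The dowel comes out of the middle of its +y face. Pick it by its x faces. Told from the flat spacer by its height and its dowel.
- pin_tip (a point): Centre of the dowel's outer end: on the block's +y axis, 19 mm from its centre at first, 16 mm over the block's underside. Dark dowel 14 mm thick, standing 6 mm proud.
- pin (a joint): How far the dowel has been pressed in, m: 0 at first, 0.006 flush. It slides stiffly (about 7 N). The locked pliers press it in about 0.005.
- spacer: Plain flat metal spacer 24 by 46 by 20 mm, lying near the block. Leave alone.
- collar: Steel collar, 60 mm wide, 22 mm high. Leave alone.
- tube_stub: Upright tube, 40 mm wide, 70 mm high. Leave alone.
- wrench: Wrench 170 mm long. Leave alone.
- screwdriver: Screwdriver 190 mm long. Leave alone.
- offcut: Wooden offcut 160 by 60 by 20 mm. Leave alone.
- oil_can: Grey can, 64 mm wide, 120 mm high. Leave alone.
Mind the look-alikes: they are no part of the job. What is shaped like the block but green or pink is not meant.

How it is judged:
By the outcome, as a careful person would: the job done as asked, in the order asked, and still so for the second after the job is handed in, with the robot touching nothing.
It also fails if it takes over 67 s, if anything falls off the work surface, if the arm or the gripper's body presses on something with over 40 N, if the wrist force passes 120 N, or if a joint passes its speed limit or range.

ROBOT

A 6-joint arm with a two-finger parallel gripper is mounted at the origin on the work surface. World frame = base frame: x ahead of the robot, y to its left, z up, the work surface at z = 0. Lengths are in m, angles in rad, forces in N, time in s.
With the tool pointing down it reaches from about 0.35 to 0.775 m from the base axis. Payload 7.3 kg.
Tool frame: the origin (TCP) lies midway between the tips of the shut fingers; the grasp point (between the pads) lies 19 mm behind it; y points along the fingers, z is the direction in which the jaws open and shut, and the axes are right-handed (so a half turn about y gives the same grasp; the last joint's range is limited). The gripper opens to 92 mm and grips with 3 to 60 N. Pads are 19 mm wide; open, the fingers measure 130 mm over their backs; the gripper's body (75 mm by 190 mm) begins 47 mm behind the grasp point.
Start: joints at [-1.42, 0.342, 1.524, -0, 1.275, -0.146], TCP at [0.154, -0.502, 0.227] pointing down, gripper open.
Joint ranges: [-2.53, 2.53], [-0.77, 2.02], [0.04, 2.7], [-1, 4.14], [0.28, 2.66], [-3.11, 3.11]. Speed limits (rad/s): [2.57, 2.57, 3.14, 3.14, 3.14, 3.14].

INTERFACE

Orientations are given as a unit quaternion [x, y, z, w].
In Python, from plant import arm gives the robot as it stands.
- The arm moves only by the tool send_rows, never from a script. Its argument "rows" is one flat list of numbers, 7 for each row, row after row: the turn, a rotation vector about the world's x, y, z in degrees, then the shift along the world's x, y, z in cm, then the opening, from -1 (shut) to 1 (fully open). A call has 1 to 10 rows; each row is the pose to reach, as a shift and turn from the pose measured when the call began; what a row does not reach only later rows make up. A row lasts 1/8 s, in which the tool goes at most 62.5 mm and 10.7 degrees, less where a joint would pass 70% of its speed; a pose out of reach is approached as far as the arm can. A call with a gripper value outside its range is refused whole. The fingers move at their own pace and stop on an object; "force" is the grip in N (left out, the last holds). Time passes only in rows, so rows that repeat a pose let the fingers close. It gives the time, the measured TCP pose, the force and the opening at its end, in the units of the state.
- arm.get_state(): the state, without advancing time (a new reading comes with each control period).
- arm.grab_frame(name): name is "scene" or "top"; returns a dict with "pixels" (400x640x3 uint8, red, green, blue), "fx", "fy", "cx", "cy" (pixels), "origin" and "orientation" of the camera in the world. Camera axes: x right, y up, looking along -z (the intrinsics and any distortion apply to the point x, -y, -z); pixel columns grow to the right and rows downward; lengths in m; the calibration is good to about 2 mm. A picture is of the moment at which its call begins. There is no depth.
- arm.sign_off(): hands the job in, once; it reports no verdict.
The state is a dict: "t": time; "qpos": joint angles; "dq": joint speeds; "joint_torque": joint torques, N m; "tcp_pos": TCP position; "tcp_rot": TCP orientation; "wrist_force": force on the tool from outside, world axes, zero at the start; "wrist_torque": the same for the moment, N m; "width": finger opening in m.
Only numpy, scipy, OpenCV 4.12 (cv2) and the standard library are available. Lean on these libraries where they do the work, as an engineer would, in place of code of your own. Each camera call takes 0.05 s, during which the arm holds its last target. There are 200 camera calls.

## Working session

There is one attempt and no reset: what is moved stays moved. The work goes in short steps, Python scripts to look and compute and a tool call to move; the robot and the scene stay as the last step left them, time stands still between calls to the robot, and variables do not carry over. Pictures are saved under pics/ and viewed, about 8 in all and at most 12, crops included, and the job is handed in when it is done.

Besides the shell and the picture viewer there is one more tool, called after "Call:" as a command line: name --argument value ..., lists and objects as JSON in quotes. send_rows: Moves the arm, as the interface text tells. Its arguments: {"type":"object","properties":{"rows":{"type":"array","items":{"type":"number"}},"force":{"type":"number"}},"required":["rows"]}

```bash
mkdir -p pics; cat > h.py <<'E'
import numpy as np,cv2
from scipy.spatial.transform import Rotation as R
from plant import arm
def grab(n,save=None):
    f=arm.grab_frame(n)
    if save: cv2.imwrite(save,f["pixels"][:,:,::-1])
    return f
def ray(f,u,v):
    d=np.array([(u-f["cx"])/f["fx"],-(v-f["cy"])/f["fy"],-1])
    return np.array(f["origin"]),R.from_quat(f["orientation"]).apply(d)
def onz(f,u,v,z):
    o,d=ray(f,u,v); return o+d*(z-o[2])/d[2]
def proj(f,p):
    c=R.from_quat(f["orientation"]).inv().apply(np.array(p)-f["origin"])
    return f["cx"]+f["fx"]*c[0]/-c[2], f["cy"]+f["fy"]*c[1]/c[2]
E
python3 - <<'E'
from h import *
for n in("top","scene"):
    f=grab(n,f"pics/{n}0.png"); print({k:v for k,v in f.items() if k!="pixels"})
print(arm.get_state())
a=cv2.imread("pics/top0.png")
E
```

```text
{'fx': 362.37998250784034, 'fy': 362.37998250784034, 'cx': 321.9796625600857, 'cy': 198.1910534707814, 'origin': array([ 0.44140788, -0.02875994,  0.9572581 ]), 'orientation': array([ 0.05646432, -0.04408481, -0.70332557,  0.70724922])}
{'fx': 473.10281650725585, 'fy': 473.10281650725585, 'cx': 319.2385468849377, 'cy': 202.8435915649, 'origin': array([1.35234848, 0.66189306, 0.84328701]), 'orientation': array([0.18598663, 0.40692473, 0.81180026, 0.37523535])}
{'t': 0.1, 'qpos': array([-1.41998510e+00,  3.42613820e-01,  1.52488226e+00,  6.89816427e-05,
        1.27541196e+00, -1.46009695e-01]), 'dq': array([ 0.00068825, -0.00307722, -0.00208087,  0.00094878,  0.00148311,
       -0.00151741]), 'joint_torque': array([ 1.31989764e-03, -4.32004952e+01, -2.44694245e+01,  7.18992669e-02,
        5.26598340e-02, -5.08831351e-05]), 'tcp_pos': array([ 0.15353704, -0.50168547,  0.22614852]), 'tcp_rot': array([-0.10452796,  0.69979983, -0.6988696 ,  0.10457238]), 'wrist_force': array([-0.53646203,  0.27896412,  0.18701259]), 'wrist_torque': array([0.0433133 , 0.06152688, 0.01783831]), 'width': 0.0917036454936232}
```

View pics/top0.png

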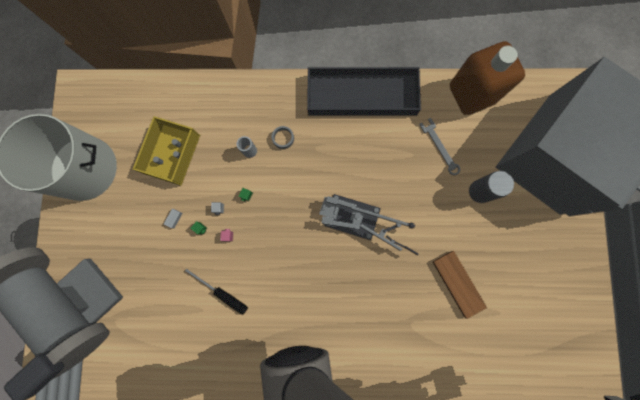

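View pics/scene0.png

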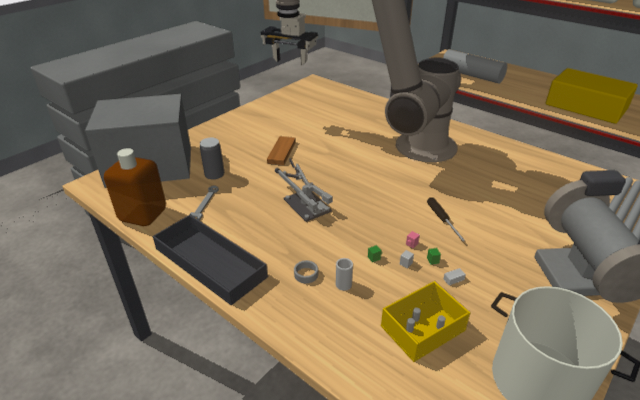

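Candidates (top view):
- Grey cube at (217,208), the likely block.
- Flat grey piece at (172,218), the spacer.
- Green blocks at (246,194) and (198,228), and a pink one at (226,235): decoys.
- Grey pieces in the yellow tray at about (165,155).

The pliers are at about (350,215), with their jaws to the left and tail to the right. Next is a close crop to check this.

```bash
python3 - <<'E'
from h import *
t=cv2.imread("pics/top0.png");s=cv2.imread("pics/scene0.png")
def c(im,x,y,w,h,k): return cv2.resize(im[y:y+h,x:x+w],None,fx=k,fy=k,interpolation=cv2.INTER_CUBIC)
A=c(t,305,180,120,80,5)        # 600x400
B=c(t,200,190,40,40,5); C=c(s,390,240,40,40,5)
D=np.vstack([B,C])
E=np.hstack([A,D])
cv2.imwrite("pics/crop1.png",E)
F=c(s,265,155,80,70,8)
cv2.imwrite("pics/crop2.png",F)
E
```

```text
(no output)
```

View pics/crop1.png

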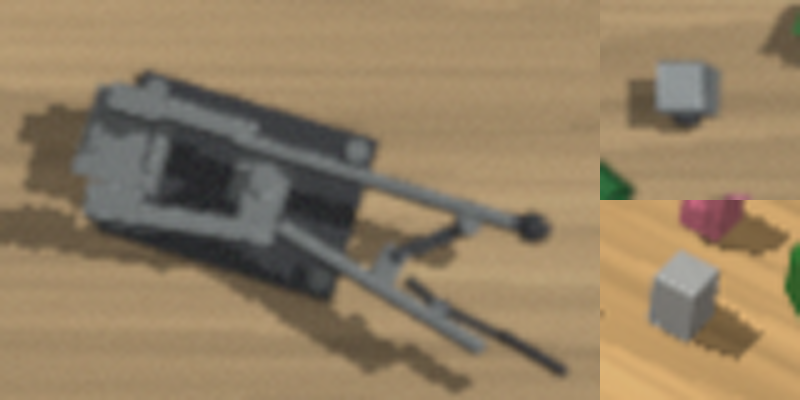

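View pics/crop2.png

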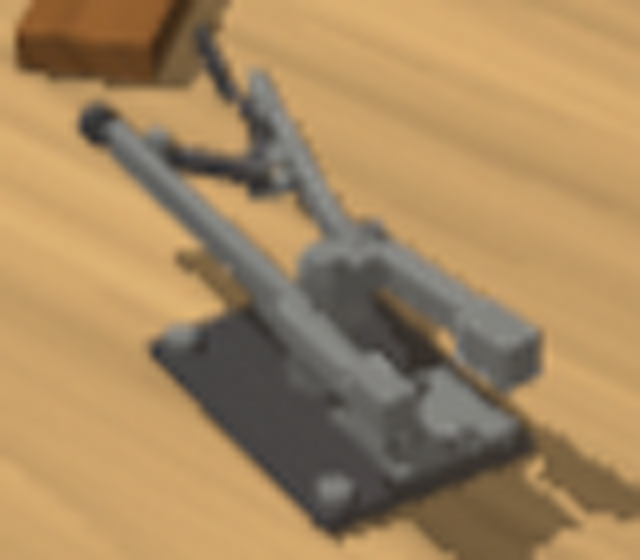

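The crop shows the metal block at top px (217,208), with its dark dowel toward image-down (217,213). The pliers have the fixed handle along the upper bar, ending in a knob at (411,225). The moving handle and lever paddle are below, ending at about (418,254). The plate corners are near (334,194), (381,208) and (371,240). Now to measure.

```bash
python3 - <<'E'
from h import *
f=grab("top");im=f["pixels"];k=4
hsv=cv2.cvtColor(cv2.resize(im,None,fx=k,fy=k,interpolation=cv2.INTER_CUBIC),cv2.COLOR_RGB2HSV)
S,V=hsv[...,1].astype(int),hsv[...,2].astype(int)
def up(x,y): return (x+.5)/k-.5,(y+.5)/k-.5
# block top
m=((S<45)&(V>120)).astype(np.uint8)
n,l,st,ce=cv2.connectedComponentsWithStats(m)
for i in range(1,n):
    x,y=up(*ce[i])
    if 150<x<260 and 180<y<250 and st[i,4]>100:
        c=cv2.findContours((l==i).astype(np.uint8),0,1)[0][0]; q=cv2.boxPoints(cv2.minAreaRect(c))
        z=.032 if x>200 else .02
        P=np.array([onz(f,*up(*p),z) for p in q]); 
        print("obj",round(x,1),round(y,1),"ctr",P.mean(0).round(4),"sides",np.linalg.norm(P-np.roll(P,1,0),axis=1).round(4),"ang",[np.degrees(np.arctan2(*(P[j]-P[j-1])[[1,0]])).round(1) for j in range(4)])
# dowel dark
xs,ys=np.nonzero(((V<75)[k*200:k*218,k*208:k*225]).T); print("dark",up(xs.mean()+k*208,ys.mean()+k*200) if len(xs) else None, onz(f,*up(xs.mean()+k*208,ys.mean()+k*200),.023),len(xs))
# fixed handle ridge
pts=[]
for u in range(int(382*k),int(402*k)):
    e=216+(u/k-380)*.31
    r=np.arange(int((e-5)*k),int((e+5)*k)); g=r[(S[r,u]<60)&(V[r,u]>85)]
    if len(g)>4: pts.append(onz(f,*up(u,g.mean()),.057))
pts=np.array(pts);vx,vy,x0,y0=cv2.fitLine(pts[:,:2].astype(np.float32),cv2.DIST_HUBER,0,.01,.01).ravel()
print("fixed line dir",np.degrees(np.arctan2(vy,vx))%180,"pt",x0,y0,len(pts))
for nme,c,z in [("plateTL",(334,194.4),.008),("plateTR",(380.6,208),.008),("plateBR",(371,240),.008),("knob",(411.2,225),.055),("leverend",(417.5,254),.058),("movend",(401.5,249.5),.058),("boss",(358,217),.066)]:
    print(nme,onz(f,*c,z).round(4))
cv2.imwrite("pics/z.png",cv2.resize(im[180:260,305:425],None,fx=6,fy=6))
E
```

```text
obj 215.5 206.5 ctr [0.5511 0.262  0.032 ] sides [0.0241 0.0273 0.0241 0.0272] ang [np.float64(2.9), np.float64(-89.7), np.float64(-177.3), np.float64(90.3)]
obj 171.4 217.7 ctr [0.523  0.3812 0.02  ] sides [0.0254 0.0478 0.0256 0.0477] ang [np.float64(61.3), np.float64(-27.1), np.float64(-118.9), np.float64(152.7)]
dark (np.float64(216.6959219858156), np.float64(213.47074468085106)) [0.53389067 0.26182688 0.023     ] 141
fixed line dir 70.54594 pt 0.51959 -0.18026742 80
plateTL [ 0.5877 -0.0434  0.008 ]
plateTR [ 0.552 -0.166  0.008]
plateBR [ 0.4682 -0.1397  0.008 ]
knob [ 0.5045 -0.2341  0.055 ]
leverend [ 0.4336 -0.2468  0.058 ]
movend [ 0.4442 -0.2081  0.058 ]
boss [ 0.5227 -0.1017  0.066 ]
```

```bash
python3 - <<'E'
from h import *
f=grab("top");im=f["pixels"].astype(int);s=grab("scene");js=s["pixels"].astype(int)
sat=lambda a:a.max(-1)-a.min(-1)
for u in range(372,416,4):
    e=int(216+(u-380)*.31)
    print(u,e-6,[f"{v}/{q}" for v,q in zip(im[e-6:e+7,u].max(-1),sat(im[e-6:e+7,u]))])
print("scene")
for u in range(276,304,4):
    e=int(170.2+(u-277)*.98)
    print(u,e-8,[f"{v}/{q}" for v,q in zip(js[e-8:e+9,u].max(-1),sat(js[e-8:e+9,u]))])
k=6
A=cv2.resize(im[185:260,312:424].astype(np.uint8),None,fx=k,fy=k,interpolation=cv2.INTER_NEAREST)[:,:,::-1].copy()
for i in range(0,112,10): cv2.putText(A,str(312+i),(i*k,10),0,.35,(0,0,255)); A[:, i*k]=A[:, i*k]//2+[0,0,90]
for i in range(5,75,10): cv2.putText(A,str(185+i),(0,i*k),0,.35,(0,0,255)); A[i*k]=A[i*k]//2+[0,0,90]
cv2.imwrite("pics/z.png",A)
E
```

```text
372 207 ['66/2', '67/4', '65/6', '66/5', '77/2', '100/3', '116/5', '103/5', '65/3', '65/4', '64/3', '69/4', '62/4']
376 208 ['109/5', '118/4', '117/5', '112/3', '90/3', '96/4', '113/5', '104/3', '73/3', '63/5', '70/0', '72/4', '82/9']
380 210 ['133/43', '140/47', '155/54', '162/54', '147/34', '122/2', '109/4', '104/11', '142/46', '179/63', '182/65', '181/64', '178/65']
384 211 ['171/62', '171/62', '169/61', '160/56', '142/37', '118/5', '112/3', '94/3', '126/38', '176/62', '183/64', '177/64', '170/62']
388 212 ['173/62', '169/60', '166/59', '164/58', '151/45', '125/12', '114/3', '98/3', '119/32', '165/57', '177/64', '177/64', '171/62']
392 213 ['169/62', '166/62', '165/59', '168/58', '164/52', '139/23', '118/3', '103/3', '107/24', '153/52', '174/62', '170/60', '148/49']
396 214 ['172/61', '168/60', '172/61', '173/62', '167/57', '144/34', '119/4', '100/3', '90/5', '105/14', '82/8', '62/1', '54/2']
400 216 ['170/59', '174/62', '176/65', '173/60', '154/39', '124/3', '112/3', '101/2', '112/4', '129/13', '145/32', '161/54', '173/62']
404 217 ['176/62', '179/64', '181/65', '181/63', '167/46
[... 843 characters left out ...]
103', '215/102', '211/99']
288 172 ['195/93', '143/45', '83/6', '60/6', '102/38', '162/60', '151/31', '138/5', '122/3', '104/4', '96/2', '129/31', '186/77', '212/99', '164/79', '126/59', '124/59']
292 176 ['57/7', '137/58', '196/92', '210/101', '210/101', '181/67', '142/18', '136/3', '120/4', '102/5', '96/4', '104/18', '127/47', '130/59', '125/59', '122/59', '166/79']
296 180 ['189/86', '211/101', '210/101', '206/98', '184/85', '153/41', '137/8', '132/3', '116/4', '103/5', '97/4', '95/17', '92/24', '69/13', '53/8', '63/7', '71/4']
300 184 ['210/100', '205/97', '202/96', '202/97', '176/78', '146/34', '135/7', '127/4', '131/4', '139/5', '122/4', '103/5', '99/5', '87/5', '68/7', '70/6', '78/5']
```

View pics/z.png

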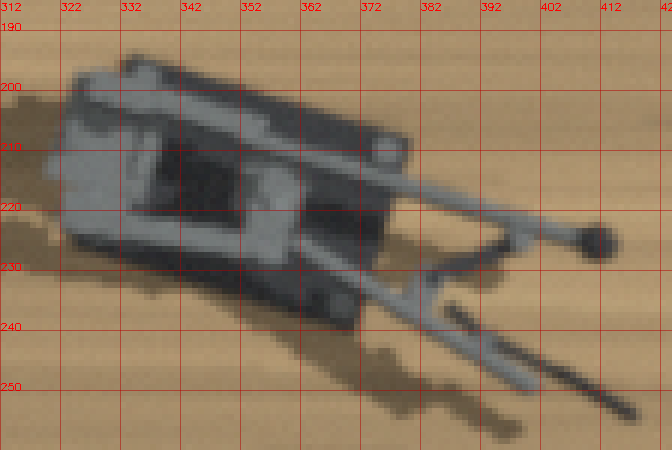

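Grid crop: the fixed handle runs from about (377,212) to (406.5,223), with the dark knob at (411,225). The fixed jaw tip is at about (324,200), the nest pad between the jaws at about (328,213), and the moving handle ends at about (400,249). The lever paddle ends at (417.5,254).

```bash
python3 - <<'E'
from h import *
f=grab("top");im=f["pixels"].astype(int)
sat=im.max(-1)-im.min(-1)
P=[]
for u in range(382,406):
    e=int(214.2+(u-380)*.296); col=sat[e-4:e+5,u]/60.
    r=e-4.5+np.clip(col[:8],0,1)[:np.argmin(col)].sum()
    P.append(onz(f,u,r,.058))
P=np.array(P)[:,:2].astype(np.float32)
vx,vy,x0,y0=cv2.fitLine(P,cv2.DIST_HUBER,0,.01,.01).ravel()
a=np.arctan2(vy,vx)%np.pi; X=np.array([np.cos(a),np.sin(a)]);Y=np.array([-X[1],X[0]])
print("ang",np.degrees(a))
p0=np.array([x0,y0])
he=onz(f,406.5,223,.058)[:2];jt=onz(f,324,200,.06)[:2]
pc=(onz(f,333,194,.008)[:2]+onz(f,371,240.5,.008)[:2])/2
print("rel to pc: handle end",(he-pc)@X,"jawtip",(jt-pc)@X,"edge y",(p0-pc)@Y,"span",(jt-he)@X)
ox=((he@X+.125)+(jt@X-.086))/2; o=X*ox+Y*(p0@Y+.021)
print("origin",o,"plate centre",pc,"nest",o+X*.072)
for n,u,v,z in [("jaw inner edge corner",326,203.5,.06),("moving jaw tip",322,222,.06),("mov end",401,249,.058),("lever end",417.5,254,.058),("pads",334,207,.06)]:
    q=onz(f,u,v,z)[:2]-o; print(n,(q@X*1000).round(1),(q@Y*1000).round(1))
s=grab("scene")
for n,u,v,z in [("knob scene",277.1,170.2,.05),("handle end tail sc",281,171,.058)]:
    q=onz(s,u,v,z)[:2]-o; print(n,(q@X*1000).round(1),(q@Y*1000).round(1))
for n,p in [("o top60",[*o,.06]),("fixed jaw end",[*(o+.086*X-.021*Y),.06]),("h end",[*(o-.125*X-.021*Y),.058]),("nest",[*(o+.072*X),.034])]:
    print(n,proj(f,p),proj(s,p))
E
```

```text
ang 72.59201
rel to pc: handle end -0.13132276352865613 jawtip 0.08049777764624462 edge y -0.023391396460300806 span 0.21182054117490076
origin [ 0.52835234 -0.09659655] plate centre [ 0.52783931 -0.09023941] nest [ 0.54989285 -0.02789424]
jaw inner edge corner 79.0 -4.8
moving jaw tip 74.4 42.2
mov end -130.1 46.2
lever end -171.7 45.5
pads 57.3 -2.5
knob scene -139.5 -19.4
handle end tail sc -118.0 -16.9
o top60 (np.float64(355.72386563981325), np.float64(214.92859008086)) (np.float64(305.6289126787643), np.float64(187.54577884516766))
fixed jaw end (np.float64(325.2851360121948), np.float64(196.55364003694433)) (np.float64(315.1005481748423), np.float64(205.0842226901666))
h end (np.float64(406.53976813364176), np.float64(222.2579053754796)) (np.float64(278.7355689062619), np.float64(170.33763930733983))
nest (np.float64(328.0745032522409), np.float64(207.39592874415138)) (np.float64(318.912172242224), np.float64(207.50394992066222))
```

```bash
cat >> h.py <<'E'
O=np.array([0.52835,-0.0966]);A=np.radians(72.6)
def pl(x,y,z,o=O,a=A): # pliers frame mm -> world
    c,s=np.cos(a),np.sin(a); return np.array([o[0]+(c*x-s*y)/1e3,o[1]+(s*x+c*y)/1e3,.05+z/1e3])
def mark(f,box,k,pts):
    x,y,w,h=box; a=cv2.resize(f["pixels"][y:y+h,x:x+w,::-1],None,fx=k,fy=k,interpolation=cv2.INTER_CUBIC)
    for p,c in pts:
        u,v=proj(f,p); cv2.circle(a,(int((u-x+.5)*k),int((v-y+.5)*k)),2,c,-1)
    return a
E
python3 - <<'E'
from h import *
f=grab("top");s=grab("scene")
r,g,b,y=(0,0,255),(0,255,0),(255,0,0),(0,255,255)
pts=[(pl(x,-13,10),r) for x in(58,72,86)]+[(pl(x,23,10),g) for x in(58,72,86)]+[(pl(x,yy,-16),y) for x in(58,86) for yy in(-13,23)]+[(pl(72,0,-16),b),(pl(0,0,10),b)]+[(pl(-125,-21,8),r),(pl(-125,-13.5,8),g),(pl(-108,47,0),g)]
cv2.imwrite("pics/j.png",np.hstack([mark(f,(315,190,46,46),8,pts),mark(s,(292,182,46,46),8,pts)]))
E
```

```text
(no output)
```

View pics/j.png

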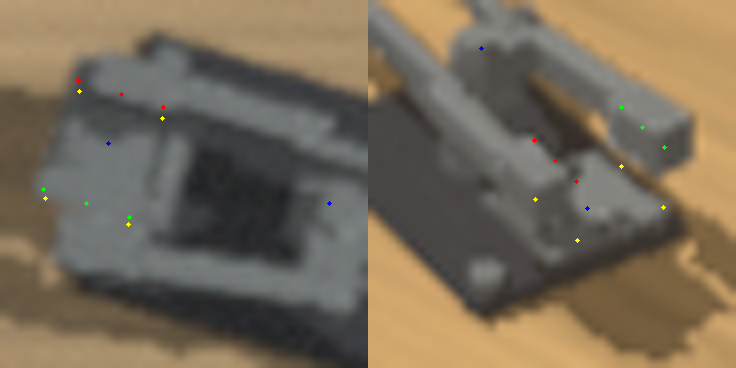

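The jaw and lip edges in both views show the tool about 5 mm further to the tail and 1 mm to +y than my first fit, at about 73.1°. I'll correct to origin ≈ (0.526, -0.101). Next I work out the move to the block.

```bash
sed -i 's/^O=.*/O=np.array([0.5260,-0.1008]);A=np.radians(73.1)/' h.py; cat >> h.py <<'E'
def st():
    s=arm.get_state();r=R.from_quat(s["tcp_rot"]);z=r.apply([0,0,1])
    print("t",round(s["t"],2),"tcp",np.round(s["tcp_pos"]*100,2),"down",r.apply([0,1,0]).round(3),"z-yaw",np.degrees(np.arctan2(z[1],z[0])).round(2),"F",s["wrist_force"].round(1),"w",round(s["width"]*1e3,1),"q",s["qpos"].round(2)); return s
E
python3 - <<'E'
from h import *
st()
for n,p in [("nest+2",(72,2,-16)),("grip mid",(-108,13,0)),("levertip",(-152,3.5,0)),("levstart",(-157,-28,0))]: print(n,pl(*p).round(4))
E
```

```text
t 0.45 tcp [ 15.35 -50.2   22.67] down [-0.  0. -1.] z-yaw -73.0 F [-0.1  0.5 -0. ] w 92.0 q [-1.42  0.34  1.52 -0.    1.28 -0.15]
nest+2 [ 0.545  -0.0313  0.034 ]
grip mid [ 0.4822 -0.2004  0.05  ]
levertip [ 0.4785 -0.2452  0.05  ]
levstart [ 0.5072 -0.2592  0.05  ]
```

Call:
send_rows --rows '[0,0,-2,2.65,5.1,0,1,0,0,-4,5.3,10.2,0,1,0,0,-6,7.95,15.3,0,1,0,0,-8,10.6,20.4,0,1,0,0,-10,13.25,25.5,0,1,0,0,-12,15.9,30.6,0,1,0,0,-14,18.55,35.7,0,1,0,0,-16,21.2,40.8,0,1,0,0,-16,23.85,45.9,0,1,0,0,-16,26.5,51,0,1]' --force 25

```text
t: 1.7
tcp_pos: [0.4193, 0.0098, 0.227]
tcp_rot: [0.006, -0.707, 0.707, -0.007]
wrist_force: [0.9, 0.2, -0.2]
width: 0.0919
```

```bash
python3 -c "
from h import *
st()"
```

```text
t 1.7 tcp [41.93  0.98 22.7 ] down [ 0.001 -0.    -1.   ] z-yaw -88.99 F [ 0.9  0.2 -0.2] w 91.9 q [-0.16  0.15  1.79 -0.    1.21  1.39]
```

Call:
send_rows --rows '[0,0,0,2.6,5,-1,0.1,0,0,0,5.2,10,-2,0.1,0,0,0,7.8,15,-4,0.1,0,0,0,10.4,20,-6,0.1,0,0,0,13.2,25.3,-9,0.1,0,0,0,13.2,25.3,-14,0.1,0,0,0,13.2,25.3,-16,0.1,0,0,0,13.2,25.3,-16,0.1]'

```text
t: 2.7
tcp_pos: [0.5501, 0.2626, 0.0651]
tcp_rot: [0.007, -0.707, 0.708, -0.005]
wrist_force: [-0.3, -0.2, -0.4]
width: 0.0507
```

```bash
python3 - <<'E'
from h import *
s=st();p=s["tcp_pos"]
f=grab("top");g=grab("scene")
c=lambda im,u,v,w,k:cv2.resize(im["pixels"][v-w:v+w,u-w:u+w,::-1],None,fx=k,fy=k,interpolation=cv2.INTER_CUBIC)
cv2.imwrite("pics/b.png",np.hstack([c(f,216,207,40,5),c(g,406,258,40,5)]))
E
```

```text
t 2.7 tcp [55.01 26.26  6.51] down [-0.003 -0.002 -1.   ] z-yaw -88.97 F [-0.3 -0.2 -0.4] w 50.7 q [ 0.32  0.66  1.47 -0.    1.01  1.87]
```

View pics/b.png

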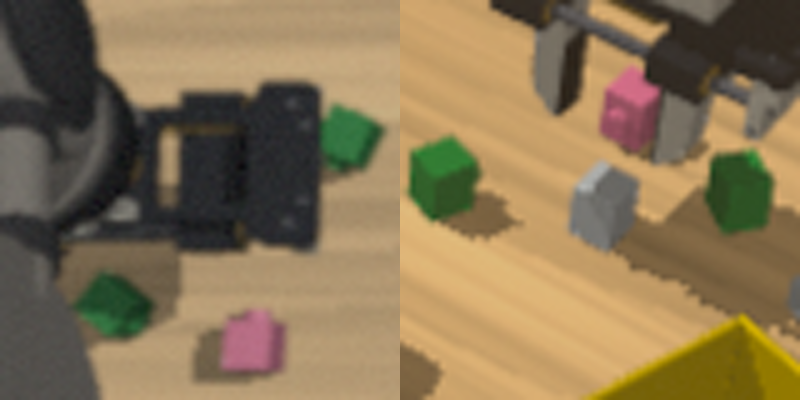

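The gripper straddles the grey block, which is at crop (605,205) with the finger tips at (560,105) and (680,155). The green and pink blocks are clear of it. Descend and grip.

Call:
send_rows --rows '[0,0,0,0.1,0.05,-3,0.1,0,0,0,0.1,0.05,-5.4,0.1,0,0,0,0.1,0.05,-5.4,0.1,0,0,0,0.1,0.05,-5.4,-0.6,0,0,0,0.1,0.05,-5.4,-0.6,0,0,0,0.1,0.05,-5.4,-0.6,0,0,0,0.1,0.05,-5.4,-0.6,0,0,0,0.1,0.05,-5.4,-0.6]' --force 25

```text
t: 3.8
tcp_pos: [0.5534, 0.2636, 0.0149]
tcp_rot: [-0.005, 0.707, -0.707, 0.008]
wrist_force: [-0.9, -1.6, 5.1]
width: 0.0241
```

```bash
python3 -c "
from h import *
st()"
```

```text
t 3.8 tcp [55.34 26.36  1.49] down [ 0.004  0.001 -1.   ] z-yaw -88.99 F [-0.9 -1.6  5.1] w 24.1 q [ 0.32  0.72  1.51 -0.    0.91  1.87]
```

Call:
send_rows --rows '[0,0,0,0,0,3,-0.6,0,0,0,0,0,8,-0.6,0,0,-4,0,-4,9,-0.6,0,0,-8,0,-9,9,-0.6,0,0,-12,-0.2,-14,9,-0.6,0,0,-16,-0.4,-19,9,-0.6,0,0,-18,-0.6,-24,9,-0.6,0,0,-18,-0.7,-29.5,9,-0.6,0,0,-18,-0.7,-29.5,9,-0.6,0,0,-18,-0.7,-29.5,9,-0.6]'

```text
t: 5.05
tcp_pos: [0.5462, -0.0311, 0.1046]
tcp_rot: [0.106, 0.699, -0.699, -0.104]
wrist_force: [-0.1, -0.3, -0.8]
width: 0.0238
```

```bash
python3 - <<'E'
from h import *
s=st();p=s["tcp_pos"]
g=grab("scene");f=grab("top")
b=p-[0,0,.0149]
yw=np.radians(73.1);X=np.array([np.cos(yw),np.sin(yw),0]);Y=np.array([-X[1],X[0],0]);Z=np.array([0,0,1])
r,gr,bl,ye=(0,0,255),(0,255,0),(255,0,0),(0,255,255)
pts=[(b+X*i*.012+Y*j*.013+Z*k,r) for i in(-1,1) for j in(-1,1) for k in(0,.032)]+[(b+Y*.019+Z*.016,bl)]
pts+=[(pl(x,yy,-16),ye) for x in(58,86) for yy in(-13,23)]+[(pl(x,-13,10),gr) for x in(58,86)]
print([np.round(proj(g,q),1) for q in (b,p)])
cv2.imwrite("pics/n.png",np.hstack([mark(g,(290,160,50,62),8,pts),mark(g,(290,160,50,62),8,[])]))
E
```

```text
t 5.05 tcp [54.62 -3.11 10.46] down [ 0.003 -0.    -1.   ] z-yaw -107.04 F [-0.1 -0.3 -0.8] w 23.8 q [-0.2   0.51  1.63  0.    1.    1.67]
[array([318.8, 190.3]), array([318.8, 185.9])]
```

View pics/n.png

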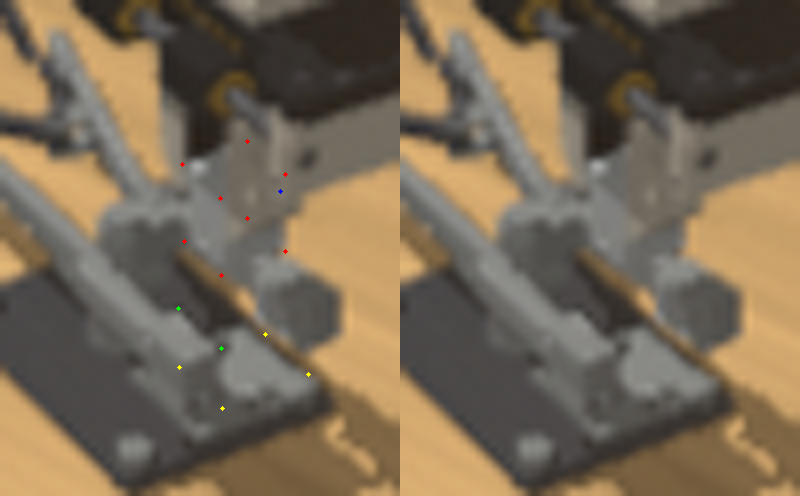

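The block is held above the nest, with its lower corners near crop (190,245), (228,270) and (283,250), about 2 mm toward +Y of the TCP. Descending with a 1 mm correction and watching the force.

Call:
send_rows --rows '[0,0,0,0.1,-0.1,-1,-0.6,0,0,0,0.1,-0.1,-2,-0.6,0,0,0,0.1,-0.1,-3,-0.6,0,0,0,0.1,-0.1,-3.6,-0.6,0,0,0,0.1,-0.1,-4.2,-0.6,0,0,0,0.1,-0.1,-4.4,-0.6,0,0,0,0.1,-0.1,-4.4,-0.6]'

```text
t: 6.02
tcp_pos: [0.5474, -0.0312, 0.0607]
tcp_rot: [0.105, 0.699, -0.699, -0.103]
wrist_force: [0.1, 0.3, -0.9]
width: 0.024
```

```bash
python3 - <<'E'
from h import *
st()
g=grab("scene")
cv2.imwrite("pics/n2.png",mark(g,(290,160,60,62),9,[]))
E
```

```text
t 6.03 tcp [54.74 -3.12  6.07] down [ 0.003 -0.    -1.   ] z-yaw -106.92 F [ 0.1  0.3 -0.9] w 24.0 q [-0.2   0.57  1.67  0.    0.9   1.67]
```

View pics/n2.png

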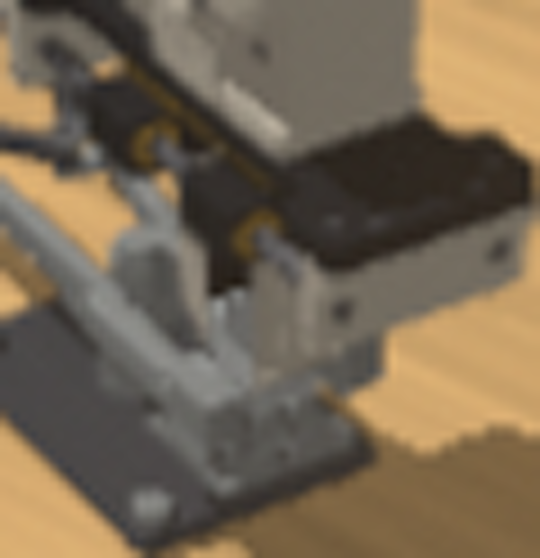

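The block is between the jaws with no contact force. Its bottom is at about z 46 mm, so I go on down.

Call:
send_rows --rows '[0,0,0,0,0,-0.3,-0.6,0,0,0,0,0,-0.6,-0.6,0,0,0,0,0,-0.8,-0.6,0,0,0,0,0,-0.9,-0.6,0,0,0,0,0,-1.0,-0.6,0,0,0,0,0,-1.1,-0.6,0,0,0,0,0,-1.1,-0.6]'

```text
t: 6.95
tcp_pos: [0.5474, -0.0312, 0.0499]
tcp_rot: [0.105, 0.699, -0.699, -0.103]
wrist_force: [-0.1, -0.2, -1.1]
width: 0.0239
```

Call:
send_rows --rows '[0,0,0,0,0,-0.1,-0.6,0,0,0,0,0,-0.15,-0.6,0,0,0,0,0,-0.2,-0.6,0,0,0,0,0,-0.2,-0.6]'

```text
t: 7.45
tcp_pos: [0.548, -0.0314, 0.0488]
tcp_rot: [0.106, 0.699, -0.699, -0.102]
wrist_force: [-1.8, 0.2, 6.5]
width: 0.0238
```

It touched down at exactly the predicted height. Release and rise.

Call:
send_rows --rows '[0,0,0,0,0,0.05,-0.25,0,0,0,0,0,0.05,-0.25,0,0,0,0,0,0.05,-0.25,0,0,0,0,0,1.5,-0.25,0,0,0,0,0,5,-0.25,0,0,0,0,0,10,0,0,0,0,-1,-6,10,1,0,0,0,-3,-12,10,1,0,0,0,-6,-17,10,1,0,0,0,-6,-17,10,1]'

```text
t: 8.7
tcp_pos: [0.4864, -0.2047, 0.1498]
tcp_rot: [-0.108, -0.699, 0.699, 0.104]
wrist_force: [1.0, 0.4, -0.2]
width: 0.0796
```

```bash
python3 - <<'E'
from h import *
st()
g=grab("scene");f=grab("top")
a=mark(g,(265,155,85,70),6,[]);b=mark(f,(312,190,60,50),5,[])
b=cv2.copyMakeBorder(b,0,a.shape[0]-b.shape[0],0,0,0)
cv2.imwrite("pics/p.png",np.hstack([a,b])[:,:800])
E
```

```text
t 8.7 tcp [ 48.64 -20.47  14.98] down [ 0.006 -0.002 -1.   ] z-yaw -107.24 F [ 1.   0.4 -0.2] w 79.6 q [-0.54  0.42  1.64  0.    1.08  1.33]
```

View pics/p.png

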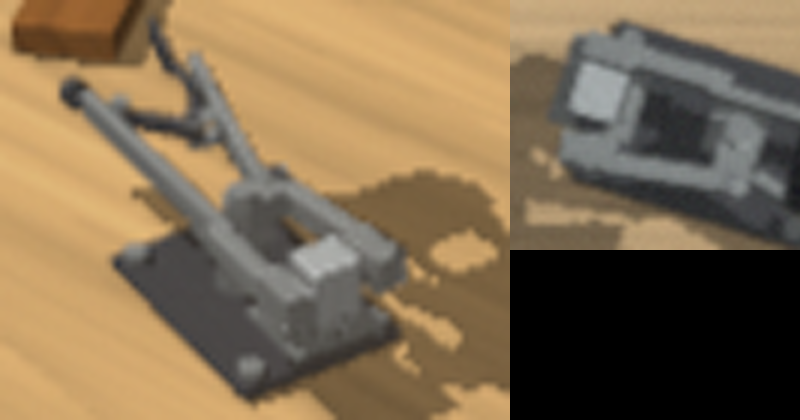

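The block stands in the nest between the jaws, with its top at crop (325,255) in the scene view and (600,90) in the top view. Now turn 90° and straddle the handles.

Call:
send_rows --rows '[0,0,10,0,0,0,1,0,0,20,0,0,0,1,0,0,30,0,0,0,1,0,0,40,0,0.3,0,1,0,0,50,0,0.3,0,1,0,0,60,0,0.3,0,1,0,0,70,0,0.3,0,1,0,0,80,0,0.3,0,1,0,0,90,0,0.3,0,1,0,0,90,0,0.3,-3,1]' --force 28

```text
t: 10.05
tcp_pos: [0.4905, -0.1977, 0.1215]
tcp_rot: [0.419, -0.567, 0.568, -0.424]
wrist_force: [-0.7, -0.2, -0.7]
width: 0.0917
```

```bash
python3 -c "
from h import *
st()"
```

```text
t 10.05 tcp [ 49.05 -19.77  12.15] down [ 0.006  0.004 -1.   ] z-yaw -16.75 F [-0.7 -0.2 -0.7] w 91.7 q [-0.53  0.46  1.67  0.01  1.02 -0.24]
```

Call:
send_rows --rows '[0,0,0,-0.4,-0.4,-2,1,0,0,0,-0.45,-0.4,-4,1,0,0,0,-0.45,-0.4,-6,1,0,0,0,-0.45,-0.4,-6.6,1,0,0,0,-0.45,-0.4,-7.2,1,0,0,0,-0.45,-0.4,-7.2,1]'

```text
t: 10.8
tcp_pos: [0.4863, -0.2014, 0.0497]
tcp_rot: [0.42, -0.567, 0.568, -0.425]
wrist_force: [-0.3, 0.0, 0.3]
width: 0.092
```

```bash
python3 - <<'E'
from h import *
st()
g=grab("scene");f=grab("top")
a=mark(g,(250,135,75,70),7,[]);b=mark(f,(372,200,50,60),5,[])
b=cv2.copyMakeBorder(b,0,a.shape[0]-b.shape[0],0,0,0)
cv2.imwrite("pics/q.png",np.hstack([a,b])[:,:800])
E
```

```text
t 10.8 tcp [ 48.63 -20.14   4.97] down [ 0.006  0.003 -1.   ] z-yaw -16.71 F [-0.3  0.   0.3] w 92.0 q [-0.54  0.55  1.74  0.01  0.84 -0.26]
```

View pics/q.png

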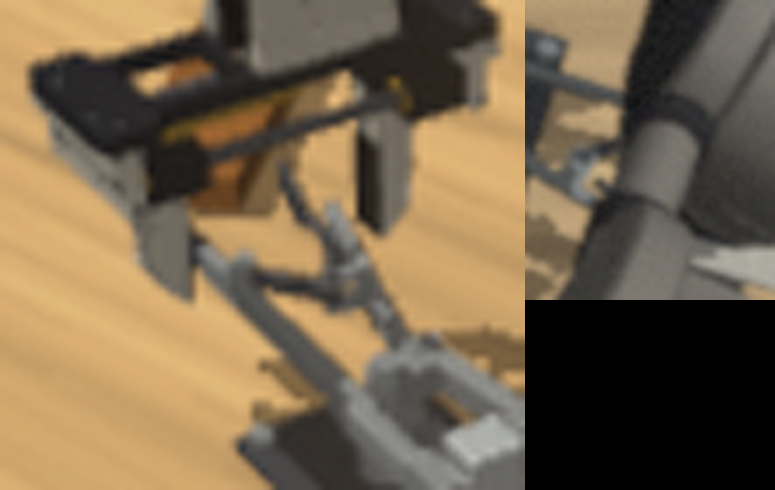

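The fingers straddle both handles, with tips at crop (180,290) outside the fixed handle and (385,230) outside the moving one. Go down and squeeze at 28 N.

Call:
send_rows --rows '[0,0,0,0,0,-0.9,1,0,0,0,0,0,-1.7,1,0,0,0,0,0,-1.7,0.4,0,0,0,0,0,-1.7,0.2,0,0,0,0,0,-1.7,0,0,0,0,0,0,-1.7,-0.2,0,0,0,0,0,-1.7,-0.35,0,0,0,0,0,-1.7,-0.35,0,0,0,0,0,-1.7,-0.35,0,0,0,0,0,-1.7,-0.35]' --force 28

```text
t: 12.15
tcp_pos: [0.4873, -0.2025, 0.0334]
tcp_rot: [0.419, -0.566, 0.569, -0.425]
wrist_force: [3.4, -4.3, -1.6]
width: 0.0415
```

```bash
python3 -c "
from h import *
st()"
```

```text
t 12.15 tcp [ 48.73 -20.25   3.34] down [ 0.009  0.002 -1.   ] z-yaw -16.78 F [ 3.4 -4.3 -1.6] w 41.5 q [-0.54  0.58  1.75  0.01  0.8  -0.26]
```

Call:
send_rows --rows '[0,0,0,0,0,0,-0.35,0,0,0,0,0,0,-0.35,0,0,0,0,0,0,-0.35,0,0,0,0,0,0,-0.35,0,0,0,0,0,0,-0.35,0,0,0,0,0,0,-0.35]' --force 30

```text
t: 12.9
tcp_pos: [0.4874, -0.2025, 0.0335]
tcp_rot: [0.419, -0.566, 0.569, -0.425]
wrist_force: [3.8, -2.8, -3.2]
width: 0.042
```

Held steady at 42 mm. Now open to let go, then feel the handle gap with a 3 N grip to test whether it is locked.

Call:
send_rows --rows '[0,0,0,0,0,0,0.2,0,0,0,0,0,0,0.7,0,0,0,0,0,0,0.7,0,0,0,0,0,0,0.7,0,0,0,0,0,0,0.7]' --force 3

```text
t: 13.52
tcp_pos: [0.4873, -0.2024, 0.0334]
tcp_rot: [0.419, -0.566, 0.569, -0.425]
wrist_force: [-0.2, -0.1, 1.1]
width: 0.0778
```

Call:
send_rows --rows '[0,0,0,0,0,0,0.3,0,0,0,0,0,0,0.1,0,0,0,0,0,0,-0.2,0,0,0,0,0,0,-0.2,0,0,0,0,0,0,-0.2,0,0,0,0,0,0,-0.2]' --force 3

```text
t: 14.28
tcp_pos: [0.4873, -0.2024, 0.0334]
tcp_rot: [0.419, -0.566, 0.569, -0.425]
wrist_force: [0.1, 0.0, 0.9]
width: 0.0428
```

The grip stopped at 42.8 mm against only 3 N, so the pliers hold locked by themselves, turned to about 68.9°. Next: rise, shut the fingers, and move beside the paddle.

Call:
send_rows --rows '[0,0,0,0,0,0,0.7,0,0,0,0,0,0,0.7,0,0,0,0,0,0,0.7,0,0,0,0,0,3,0.7,0,0,0,0,0,7,0.3,0,0,-8,0.7,-3,7,-1,0,0,-8,0.7,-5.8,7,-1,0,0,-8,0.7,-5.8,7,-1,0,0,-8,0.7,-5.8,7,-1,0,0,-8,0.7,-5.8,7,-1]' --force 10

```text
t: 15.52
tcp_pos: [0.4942, -0.2595, 0.1033]
tcp_rot: [0.379, -0.594, 0.597, -0.384]
wrist_force: [-0.3, -0.3, 0.3]
width: 0.0225
```

```bash
python3 - <<'E'
from h import *
st()
g=grab("scene");f=grab("top")
a=mark(g,(255,140,85,80),6,[]);b=mark(f,(315,190,110,70),3,[])
b=cv2.copyMakeBorder(b,0,a.shape[0]-b.shape[0],0,0,0)
cv2.imwrite("pics/l.png",np.hstack([a,b])[:,:800])
E
```

```text
t 15.53 tcp [ 49.42 -25.95  10.33] down [ 0.009  0.001 -1.   ] z-yaw -24.73 F [-0.3 -0.3  0.3] w 22.5 q [-0.62  0.52  1.6   0.01  1.01 -0.2 ]
```

Call:
send_rows --rows '[0,0,0,0,0,0,-1,0,0,0,0,0,0,-1,0,0,0,0,0,-3,-1,0,0,0,0,0,-5,-1,0,0,0,0,0,-6.7,-1,0,0,0,0,0,-6.7,-1,0,0,0,0,0,-6.7,-1]'

```text
t: 16.5
tcp_pos: [0.4947, -0.26, 0.037]
tcp_rot: [0.378, -0.594, 0.597, -0.384]
wrist_force: [-0.3, -0.7, 0.6]
width: 0.001
```

Call:
send_rows --rows '[0,0,0,-0.3,0.1,0,-1,0,0,0,-0.6,0.2,0,-1,0,0,0,-0.9,0.35,0,-1,0,0,0,-1.1,0.4,0,-1,0,0,0,-1.3,0.5,0,-1,0,0,0,-1.5,0.55,0,-1,0,0,0,-1.7,0.6,0,-1,0,0,0,-1.9,0.7,0,-1]'

```text
t: 17.5
tcp_pos: [0.4757, -0.2531, 0.0371]
tcp_rot: [0.378, -0.594, 0.597, -0.384]
wrist_force: [0.6, -0.6, -0.3]
width: 0.0003
```

Call:
send_rows --rows '[0,0,0,-0.2,0.1,0,-1,0,0,0,-0.4,0.2,0,-1,0,0,0,-0.6,0.3,0,-1,0,0,0,-0.8,0.4,0,-1,0,0,0,-1.0,0.5,0,-1]'

```text
t: 18.12
tcp_pos: [0.4656, -0.248, 0.0371]
tcp_rot: [0.378, -0.594, 0.597, -0.384]
wrist_force: [0.8, -0.0, -0.3]
width: 0.0004
```

Call:
send_rows --rows '[0,0,0,-0.2,0.1,0,-1,0,0,0,-0.4,0.2,0,-1,0,0,0,-0.6,0.3,0,-1,0,0,0,-0.8,0.4,0,-1,0,0,0,-1.0,0.5,0,-1]'

```text
t: 18.75
tcp_pos: [0.4558, -0.243, 0.0372]
tcp_rot: [0.378, -0.593, 0.598, -0.384]
wrist_force: [2.2, 0.5, -0.8]
width: 0.0007
```

Call:
send_rows --rows '[0,0,0,-0.15,0.1,0,-1,0,0,0,-0.3,0.15,0,-1,0,0,0,-0.45,0.2,0,-1,0,0,0,-0.6,0.3,0,-1]'

```text
t: 19.25
tcp_pos: [0.4497, -0.24, 0.0372]
tcp_rot: [0.378, -0.593, 0.598, -0.384]
wrist_force: [1.4, -1.6, 0.2]
width: 0.0001
```

Call:
send_rows --rows '[0,0,0,-0.15,0.1,0,-1,0,0,0,-0.3,0.15,0,-1,0,0,0,-0.45,0.2,0,-1]'

```text
t: 19.62
tcp_pos: [0.4447, -0.2378, 0.0371]
tcp_rot: [0.378, -0.594, 0.597, -0.384]
wrist_force: [-0.9, -0.3, 1.0]
width: 0.0003
```

Call:
send_rows --rows '[0,0,0,-0.15,0.1,0,-1,0,0,0,-0.3,0.15,0,-1,0,0,0,-0.45,0.2,0,-1]'

```text
t: 20.0
tcp_pos: [0.4401, -0.2357, 0.037]
tcp_rot: [0.378, -0.594, 0.597, -0.384]
wrist_force: [0.8, 0.7, -0.9]
width: 0.0006
```

```bash
python3 - <<'E'
from h import *
st()
g=grab("scene");f=grab("top")
a=mark(g,(245,130,95,90),6,[]);b=mark(f,(315,190,110,75),3,[])
b=cv2.copyMakeBorder(b,0,a.shape[0]-b.shape[0],0,0,0)
cv2.imwrite("pics/l2.png",np.hstack([a[:,:470],b])[:,:800])
# gap between handles in scene: low-sat metal along the ray of x=-108.. section (pliers y from -30 to 60)
im=g["pixels"].astype(int)
for al in (61.6,64,66):
  row=""
  for y in range(-32,64,3):
    u,v=proj(g,pl(-95,y,8,a=np.radians(al)));p=im[int(round(v)),int(round(u))]; row+="#" if p.max()-p.min()<30 else "."
  print(al,row)
E
```

```text
t 20.0 tcp [ 44.01 -23.57   3.7 ] down [ 0.01  0.   -1.  ] z-yaw -24.72 F [ 0.8  0.7 -0.9] w 0.6 q [-0.65  0.53  1.83  0.01  0.77 -0.22]
61.6 ..######............####........
64 ....#####............#####......
66 .....#####............#####.....
```

The handles now read about 66 mm apart in the scene image and the push force has fallen to zero, so the pliers have sprung open. Back off and rise.

Call:
send_rows --rows '[0,0,0,0.4,-0.2,0,-1,0,0,0,0.9,-0.5,0,-1,0,0,0,1.2,-0.6,0,-1,0,0,0,1.2,-0.6,4,-1,0,0,0,1.2,-0.6,9,-1,0,0,0,1.2,-0.6,14,-1,0,0,0,-2,-5,17,-1,0,0,0,-6,-9,17,-1,0,0,0,-8,-14,17,-1,0,0,0,-8,-14,17,-1]'

```text
t: 21.35
tcp_pos: [0.3585, -0.3786, 0.207]
tcp_rot: [0.377, -0.594, 0.598, -0.383]
wrist_force: [0.8, 1.3, -0.5]
width: 0.0004
```

```bash
python3 - <<'E'
from h import *
st()
g=grab("scene");f=grab("top")
a=mark(g,(255,145,80,80),6,[]);b=mark(f,(315,185,106,75),3,[])
c=mark(g,(240,130,212,170),1.5,[])
b=cv2.vconcat([b,cv2.resize(c,(318,255))])
cv2.imwrite("pics/end.png",np.hstack([a,b]))
E
```

```text
t 21.35 tcp [ 35.85 -37.86  20.7 ] down [ 0.01  -0.001 -1.   ] z-yaw -24.99 F [ 0.8  1.3 -0.5] w 0.4 q [-0.96  0.35  1.57  0.01  1.22 -0.53]
```

View pics/end.png

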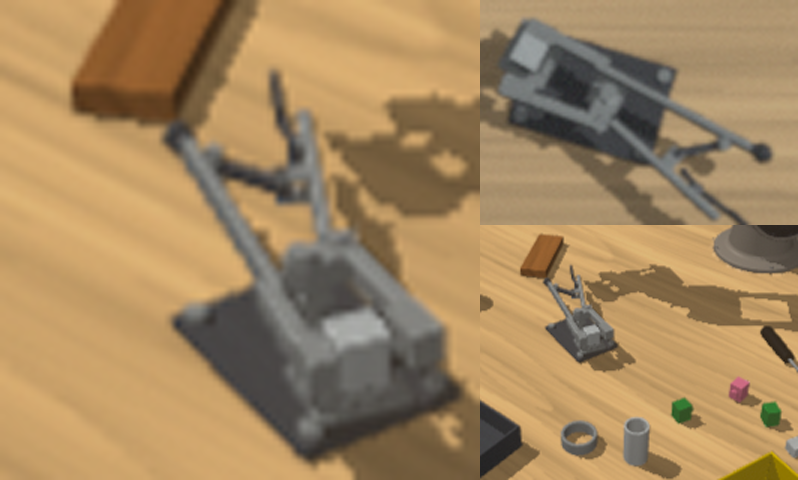

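The pliers are open with the handles spread, and the block sits upright in the nest at crop (355,345). The other objects are where they were. Handing in.

```bash
python3 -c "
from h import *
print(arm.sign_off())"
```

```text
the job is handed in; nothing more can be done
None
```

The job is done and handed in at about 21.4 s of the 67 s allowed; sign-off reports no verdict.

- **Placing:** I gripped the grey block by its x faces (24 mm) and stood it in the nest, dowel toward the moving jaw. It touched the floor at the predicted height, with about 6.5 N at the wrist.
- **Locking:** I squeezed the handles at 28 N, then 30 N, and let go. A 3 N test grip then stopped at 42.8 mm, so the pliers were locked by themselves. The task gives about 41 mm; I put the difference down to the pads being about 4° out of line with the handles.
- **Release:** I pushed the paddle gently, with 2–3 N at most at the wrist in the readings after each step. The force fell to zero and the handles sprang back to about 66 mm apart in the image.
- **Final picture:** The pliers are open and turned on their post by the push. The block is upright in the nest, nothing in view looks moved, and the arm is clear.

**Not checked or uncertain:**
- The dowel depth was not measured; that it was pressed home follows only from the lock.
- My first pose of the pliers was about 5 mm off. I corrected it from the jaw and lip edges before moving.
- The midpoint of the plate corners disagreed with the final pivot position by about 1 cm. I did not rely on it, and the fit in the nest bore the final pose out.

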